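Unclip the battery cover of the kitchen radio

TASK

The kitchen radio lies on its face and its batteries are flat: press the snap tab of the battery cover gently inward, going by feel, until the cover springs up. Then draw the cover back out of its slot, lift it off and lay it flat, ridge up, on the chopping board (set down, not dropped). Do not force the tab or the cover, and leave the other things on the worktop and the board where they are.

Things in the scene. Friction and masses are not known exactly. Their poses are not given: they have to be found in the camera images.
- radio: Grey portable radio, fixed, lying on its face: 220 wide (y), x from -70 to 58, its back 70 above the worktop. Origin on the worktop; z up; the -x side, roughly towards the robot, has an 87 wide recess (wall at x -67) and in its middle a notch with the snap tab. The battery cover lies flush in the back, x -60 to 30, 84 wide, centred on y 0
- tab_notch (a point): Middle of the 60 wide notch, in the wall's plane (radio x -67, y 0, z 44); +x is inward, the way to press. In it the tab hangs from the cover's edge and carries a level half-round bead, 28 long in y, 9 high, centred at this height, to press on with tips reaching 8 to 12 below this point. The bead stands 1 to 10 outside this point, different on every radio and not measured: feel for it
- cover_rib (a point): Middle of the grip ridge on the cover, half-way up: ridge 46 long (x), 12 wide (y), 15 high above the cover's face. Axes of the cover: x from tab to tongues, z out of its face. Pinched across its 12 the cover can pivot in the fingers. Once sprung up, draw it about 10 towards the tab (-x) to free the two tongues, which reach 5 under the shell at its far end, then lift
- cover_free_edge (a point): Middle of the cover's edge at the tab side, half-way through its 4 thick plate, 45 from the ridge's middle; 68 above the worktop while clipped in, 78 when sprung up (cover then tilted 0.11 rad about its far end)
- cover: The loose battery cover, 90x84x4 plate, 0.09 kg, same grey as the radio; origin under the middle of its plate, 11.5 below point cover_rib. Tab and inner webs reach 28 below the plate (39.5 below cover_rib): on these it stands when laid down, nearly level
- board_top (a point): Middle of the top face of the white chopping board (200 in x, 300 in y, 10 thick, fixed flat on the worktop beside the radio). Lemon near its -y end, teaspoon along the +y end; the middle 140 of y is free
- board: The chopping board; origin in the middle of its underside
- tab_root (a point): Line from which the tab hangs and flexes, at the cover's edge, axes of the cover. The tab gives way inward against its spring at 3 to 8 N; its catch lets go when the bead is about 4 in from rest, and 1 further it meets a hard stop. More than 13 N breaks it. A leaf spring (10 N) under this end then lifts the cover at once, even with the finger still there
- lemon: A lemon, 78x55x56, on the chopping board near one end; to be left alone. Origin at the middle of its underside
- teaspoon: A steel teaspoon 130 long, on the board's other end; to be left alone. Origin at the middle of its underside
- spice_jar: A spice jar, 41 across, 105 high; to be left alone. Origin at the middle of its underside
- flavour_bottle: A small dark bottle, 34 across, 80 high; to be left alone. Origin at the middle of its underside
- green_mug: A green and white mug, 107 high; to be left alone. Origin at the middle of its underside
- jam_jar: A jam jar, 62 across, 86 high; to be left alone. Origin at the middle of its underside
- beige_mug: A pink and white mug, 105 high; to be left alone. Origin at the middle of its underside
- coffee_jar: A coffee jar, 89 across, 137 high; to be left alone. Origin at the middle of its underside

How it is judged:
On the way, in this order (a step that is already met when the one before it is completed fails the run):
1. the free end of the battery cover has sprung up at least 8 mm out of its seat, the cover still in the radio (z of cover_free_edge in the frame of radio above 0.076 m and z of cover_rib in the frame of radio below 0.105 m), for 0.2 s.
2. the cover is lifted off: its ridge is more than 105 mm above the worktop and it no longer touches the radio (height (world z) of cover_rib above 0.105 m and contact force between cover and radio below 0.1 N), for 0.1 s.
At the end, for the whole second after the job is handed in: The cover lies still on the chopping board, the middle of its ridge over the board, ridge up and within 15 degrees of level, resting on the board (not on other things), clear of the radio (x of cover_rib in the frame of board_top between -0.1 and 0.1 m and y of cover_rib in the frame of board_top between -0.15 and 0.15 m and z of cover_rib in the frame of board_top between 0.015 and 0.055 m and angle between cover_rib's own z axis and vertical below 0.26 rad and linear speed of cover below 0.02 m/s and contact force between cover and board above 0.2 N and contact force between cover and radio below 0.1 N); the robot touches nothing.
It fails at once if the snap tab is pressed with more than 13 N (contact force between the fingers and thumb_bead above 13 N or contact force between the fingers and thumb_web above 13 N or contact force between the fingers and tab_leg above 13 N).
It fails at once if the clipped cover is torn at: forced against the radio with more than 45 N (contact force between cover and radio above 45 N).
It fails at once if the cover is dropped: it moves faster than 0.6 m/s while not held (linear speed of cover above 0.6 m/s and contact force between the fingers and cover below 0.05 N).
It fails at once if something else on the worktop or board is pushed more than 25 mm (distance of any of lemon, teaspoon, spice_jar, flavour_bottle, green_mug, jam_jar, beige_mug, coffee_jar from where it was at the start of the episode above 0.025 m).
It also fails if it takes over 67 s, if anything falls off the work surface, if the arm or the gripper's body presses on something with over 40 N, if the wrist force passes 120 N, or if a joint passes its speed limit or range.

ROBOT

A 6-joint arm with a two-finger parallel gripper is mounted at the origin on a cart in front of the work surface, level with it; the furniture and walls round the work are solid. World frame = base frame: x ahead of the robot, y to its left, z up, the work surface at z = 0. Lengths are in m, angles in rad, forces in N, time in s.
With the tool pointing down it reaches from about 0.4 to 0.925 m from the base axis. Payload 3.4 kg.
Tool frame: the origin (TCP) lies midway between the tips of the shut fingers; the grasp point (between the pads) lies 19 mm behind it (tcp_to_grasp is the distance from the TCP to the grasp point, in m); z points along the fingers, y is the direction in which the jaws open and shut (so a half turn about z gives the same grasp; the last joint's range is limited). The gripper opens to 85 mm and grips with 20 to 120 N. Pads are 22 mm wide; open, the fingers measure 114 mm over their backs; the gripper's body (76 mm by 85 mm) begins 54 mm behind the grasp point. The pads swing forward as they close: fully open they stand 13 mm farther back than shut.
Start: joints at [-1.194, 0.307, 1.506, -0, 1.328, -0.073], TCP at [0.25, -0.518, 0.231] pointing down, gripper open.
Joint ranges: [-3.12, 3.12], [-1.05, 2.28], [0.14, 2.33], [-1.42, 4.57], [0.1, 2.73], [-2.68, 2.68]. Speed limits (rad/s): [2.57, 2.57, 3.14, 3.14, 3.14, 3.14].

INTERFACE

Orientations are given as a unit quaternion [w, x, y, z].
In Python, from plant import read_state, snapshot, job_done, tcp_to_grasp gives the robot as it stands. The module is installed in compiled form; this text tells all that it offers.
- The arm moves only by the tool send_rows, never from a script. Its argument "commands" is a list of rows, each a list of 3 entries, a list of its own where there are three numbers: the shift along the world's x, y, z normalised to -1 to 1, where 1 is 0.08 m, then the turn about the world's z normalised to -1 to 1, where 1 is 90 degrees, then the finger opening in mm, from 0 to 85.4. In form: [[[dx, dy, dz], turn, gripper], ...]. A call has 1 to 20 rows; each row shifts and turns the commanded pose from where the row before left it; what a row does not reach is not made up. A row lasts 1/10 s, in which the tool goes at most 50 mm and 8.59 degrees, less where a joint would pass 70% of its speed; a pose out of reach is approached as far as the arm can. A call with a number of a shift or a turn outside -1 to 1 is refused whole. A call with a gripper value outside its range is refused whole. The fingers move at their own pace and stop on an object; "newtons" is the grip in N (left out, the last holds). Time passes only in rows, so rows that do not move let the fingers close. It gives the time, the measured TCP pose, the force and the opening at its end, in the units of the state.
- read_state(): the state, without advancing time (a new reading comes with each control period).
- snapshot(name): name is "scene" or "side" or "wrist"; returns a dict with "pixels" (400x640x3 uint8, red, green, blue), "mtx" (3x3 intrinsics, pixels), "T" (4x4, takes a point from camera to world coordinates). Camera axes: x right, y down, z forward; pixel columns grow to the right and rows downward; lengths in m; the calibration is good to about 2 mm. A picture is of the moment at which its call begins. There is no depth.
- job_done(): hands the job in, once; it reports no verdict.
The state is a dict: "time": time; "q": joint angles; "qvel": joint speeds; "tau": joint torques, N m; "ee_pos": TCP position; "eef_rot": TCP orientation; "contact_force": force on the tool from outside, world axes, zero at the start; "moment": the same for the moment, N m; "finger_gap": opening from 0.0 (shut) to 1.0 (fully open).
Only numpy, scipy, OpenCV 4.12 (cv2) and the standard library are available. Lean on these libraries where they do the work, as an engineer would, in place of code of your own. Each camera call takes 0.05 s, during which the arm holds its last target. There are 200 camera calls.

## Working session

There is one attempt and no reset: what is moved stays moved. The work goes in short steps, Python scripts to look and compute and a tool call to move; the robot and the scene stay as the last step left them, time stands still between calls to the robot, and variables do not carry over. Pictures are saved under pics/ and viewed, about 8 in all and at most 12, crops included, and the job is handed in when it is done.

Besides the shell and the picture viewer there is one more tool, called after "Call:" as name([rows], argument=value, ...), one row to a line, values as JSON. send_rows: Moves the arm, as the interface text tells. Its arguments: {"type":"object","properties":{"commands":{"type":"array"},"newtons":{"type":"number"}},"required":["commands"]}

```bash
mkdir -p pics; python3 - <<'E'
from plant import *
import cv2,numpy as np
s=read_state();print({k:np.round(v,3) for k,v in s.items()},tcp_to_grasp)
for n in("scene","side"):
    d=snapshot(n);cv2.imwrite(f"pics/{n}0.png",d["pixels"][:,:,::-1]);print(n,d["mtx"].round(1).tolist(),d["T"].round(4).tolist())
    np.savez(f"{n}0.npz",**d)
E
```

```text
{'time': np.float64(0.0), 'q': array([-1.194,  0.308,  1.508, -0.   ,  1.328, -0.073]), 'qvel': array([ 0.001,  0.002, -0.002, -0.   , -0.   ,  0.   ]), 'tau': array([ 1.0000e-03, -4.5755e+01, -2.5192e+01,  0.0000e+00,  1.3000e-02,
        0.0000e+00]), 'ee_pos': array([ 0.25 , -0.517,  0.23 ]), 'eef_rot': array([-0.001,  0.975,  0.223, -0.   ]), 'contact_force': array([ 0.779, -0.08 , -0.955]), 'moment': array([0.058, 0.017, 0.047]), 'finger_gap': np.float64(1.002)} 0.0187
scene [[463.3, 0.0, 322.0], [0.0, 463.3, 197.5], [0.0, 0.0, 1.0]] [[0.956, -0.1974, 0.2169, 0.1263], [-0.2933, -0.6528, 0.6984, -1.2327], [0.0038, -0.7313, -0.682, 1.2405], [0.0, 0.0, 0.0, 1.0]]
side [[459.4, 0.0, 318.9], [0.0, 459.4, 200.8], [0.0, 0.0, 1.0]] [[-0.3329, -0.5419, 0.7717, -1.1442], [-0.9428, 0.1743, -0.2843, 0.5884], [0.0196, -0.8222, -0.5689, 1.2775], [0.0, 0.0, 0.0, 1.0]]
```

View pics/scene0.png

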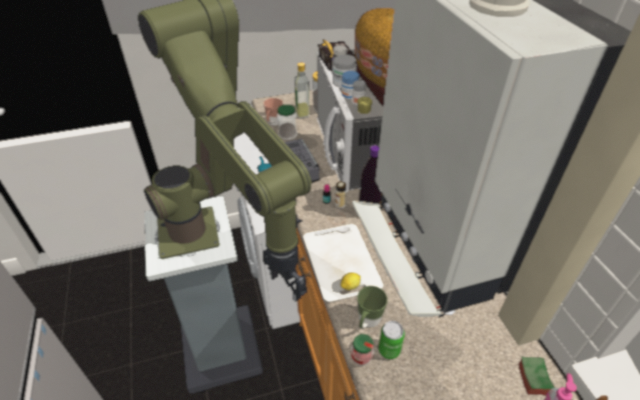

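View pics/side0.png

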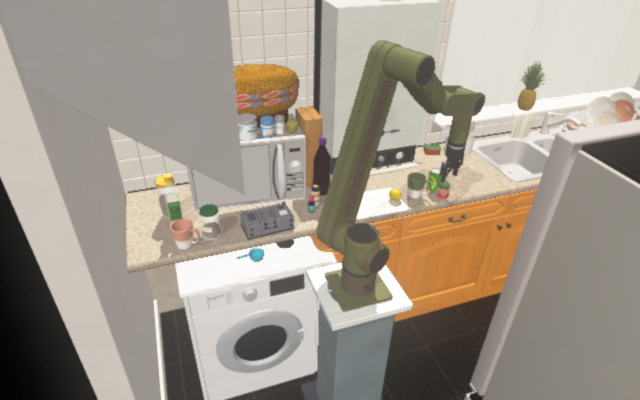

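The side view shows the radio at about (267,220), with the board at (375,203) partly behind the arm. In the scene view the board is at (343,262), the lemon at (351,281), and the radio is half hidden at (300,155). I'll enlarge both.

```bash
python3 - <<'E'
import cv2,numpy as np
a=cv2.imread("pics/side0.png")[190:250,215:345];b=cv2.imread("pics/scene0.png")[100:310,240:400]
a=cv2.resize(a,None,fx=6,fy=6,interpolation=cv2.INTER_CUBIC)
cv2.imwrite("pics/c1.png",a)
E
```

```text
(no output)
```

View pics/c1.png

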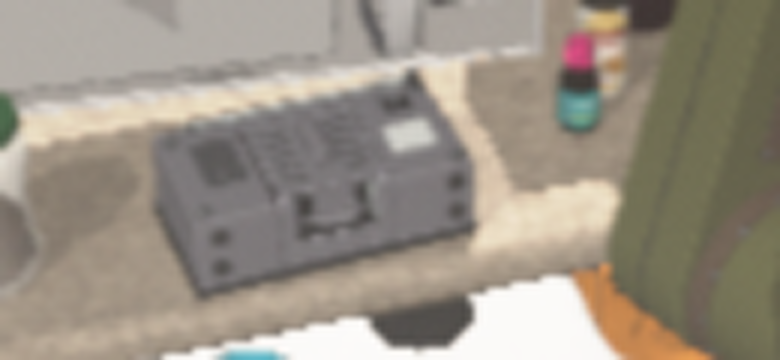

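The crop shows the radio's front (tab) wall facing the robot, with the notch around (335,210). The top corners are near (160,133), (205,210), (470,155) and (415,80), and the bottom ones near (205,293) and (472,232).

```bash
cat >h.py <<'E'
import numpy as np,cv2
from plant import *
def ray(d,uv,z):
    uv=np.atleast_2d(np.array(uv,float));r=np.c_[uv,np.ones(len(uv))]@np.linalg.inv(d["mtx"]).T@d["T"][:3,:3].T
    o=d["T"][:3,3];return o+r*((z-o[2])/r[:,2])[:,None]
E
python3 - <<'E'
from h import *
d=np.load("side0.npz");f=lambda c:np.array(c)/6+[214.5,189.5]
t=ray(d,f([[160,133],[205,210],[470,155],[415,80]]),.07);b=ray(d,f([[205,293],[472,232]]),0)
print(t.round(3),b.round(3))
for a,c in((t[1],t[2]),(b[0],b[1]),(t[0],t[3])): print(np.linalg.norm(a-c),np.degrees(np.arctan2(*(a-c)[:2]*[-1,1])))
print("centre",t.mean(0))
d=np.load("scene0.npz");m=cv2.inRange(cv2.cvtColor(d["pixels"],cv2.COLOR_RGB2HSV),(0,0,175),(180,40,255))
m[:222]=0;m[305:]=0;m[:,:295]=0;m[:,390:]=0
c=max(cv2.findContours(m,0,2)[0],key=cv2.contourArea)
print(cv2.contourArea(c));w=ray(d,c[:,0],.01);r=cv2.minAreaRect((w[:,:2]*1000).astype(np.float32));print(r,cv2.boxPoints(r))
m=cv2.inRange(cv2.cvtColor(d["pixels"],cv2.COLOR_RGB2HSV),(20,150,100),(35,255,255));m[:260]=0;m[310:]=0
print("lemon",ray(d,np.argwhere(m)[:,::-1].mean(0),.035))
E
```

```text
[[0.519 0.342 0.07 ]
 [0.418 0.331 0.07 ]
 [0.423 0.132 0.07 ]
 [0.528 0.144 0.07 ]] [[0.411 0.337 0.   ]
 [0.42  0.132 0.   ]]
0.19862726126590857 1.4398521094009036
0.2047767293869378 2.434867497825265
0.198220967388223 2.3714795003467324
centre [0.47172306 0.23730958 0.07      ]
3502.0
((491.50860595703125, -286.73046875), (312.7646179199219, 206.69390869140625), 88.74871063232422) [[ 384.7713  -440.81866]
 [ 591.41595 -445.33234]
 [ 598.2459  -132.64227]
 [ 391.60126 -128.1286 ]]
lemon [[ 0.48020881 -0.39755694  0.035     ]]
```

Call:
send_rows([
  [[0.125,0.473,0.0625],-0.013,0],
  [[0.125,0.473,0.0625],-0.013,0],
  [[0.125,0.473,0.0625],-0.013,0],
  [[0.125,0.473,0.0625],-0.013,0],
  [[0.125,0.473,0.0625],-0.013,0],
  [[0.125,0.473,0.0625],-0.013,0],
  [[0.125,0.473,0.0625],-0.013,0],
  [[0.125,0.473,0.0625],-0.013,0],
  [[0.125,0.473,0.0625],-0.013,0],
  [[0.125,0.473,0.0625],-0.013,0],
  [[0.125,0.473,0.0625],-0.013,0],
  [[0.125,0.473,0.0625],-0.013,0],
  [[0.125,0.473,0.0625],-0.013,0],
  [[0.125,0.473,0.0625],-0.013,0],
  [[0.125,0.473,0.0625],-0.013,0],
  [[0.125,0.473,0.0625],-0.013,0],
  [[0.125,0.473,0.0625],-0.013,0],
  [[0.125,0.473,0.0625],-0.013,0],
  [[0.125,0.473,0.0625],-0.013,0],
  [[0,0,0],0,0],
], newtons=30)

```text
time: 2.1
ee_pos: [0.4413, 0.2054, 0.3263]
eef_rot: [-0.001, 0.999, 0.033, 0.001]
contact_force: [0.2, -1.1, -0.4]
finger_gap: 0.0
```

```bash
python3 - <<'E'
from h import *
d=snapshot("wrist");np.savez("w1.npz",**d);cv2.imwrite("pics/w1.png",d["pixels"][:,:,::-1]);print(d["T"].round(3).tolist())
s=read_state();print(s["time"],s["ee_pos"],s["eef_rot"],s["contact_force"],s["q"])
E
```

```text
[[0.066, -0.948, -0.31, 0.521], [-0.998, -0.063, -0.018, 0.211], [-0.002, 0.31, -0.951, 0.47], [0.0, 0.0, 0.0, 1.0]]
2.15 [0.44021056 0.20300261 0.32585094] [ 4.32074801e-05  9.99461400e-01  3.28147802e-02 -3.12679617e-04] [-0.85674583 -0.96242824  0.49872992] [3.44839079e-01 1.16185267e-01 1.52269896e+00 1.09980615e-04
 1.50333012e+00 1.84998661e+00]
```

View pics/w1.png

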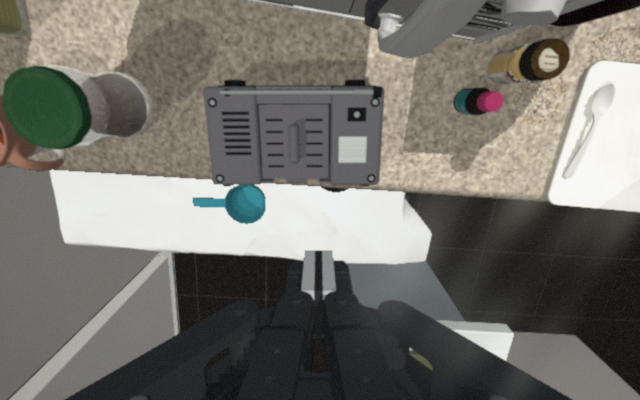

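The wrist view shows the radio with its top corners near (207,97), (382,97), (211,184) and (380,184). The ridge is at (294,142), and the cover spans columns 260–331 with its front edge at row ~180. The spice jars, small bottles and the teaspoon on the board are also visible.

```bash
python3 - <<'E'
from h import *
d=np.load("w1.npz");im=d["pixels"]
print("corners",ray(d,[[207,97],[382,97],[211,184],[380,184]],.07).round(4).tolist())
print("ridge,cov",ray(d,[[294,124],[294,161]],.085).round(4).tolist(),ray(d,[[260,103],[331,103],[260,180],[331,180]],.07).round(4).tolist())
print("tip",ray(d,[[305,252],[332,252],[318,252]],.326).round(4).tolist())
c=cv2.resize(im[80:200,195:395],None,fx=4,fy=4,interpolation=cv2.INTER_CUBIC);cv2.imwrite("pics/c2.png",c[:,:,::-1])
E
```

```text
corners [[0.513, 0.3423, 0.07], [0.5265, 0.1369, 0.07], [0.4071, 0.3415, 0.07], [0.4215, 0.126, 0.07]]
ridge,cov [[0.49, 0.2377, 0.085], [0.4467, 0.2359, 0.085]] [[0.5103, 0.28, 0.07], [0.5159, 0.1962, 0.07], [0.4165, 0.279, 0.07], [0.4225, 0.1888, 0.07]]
tip [[0.4484, 0.2129, 0.326], [0.4493, 0.1996, 0.326], [0.4489, 0.2065, 0.326]]
```

View pics/c2.png

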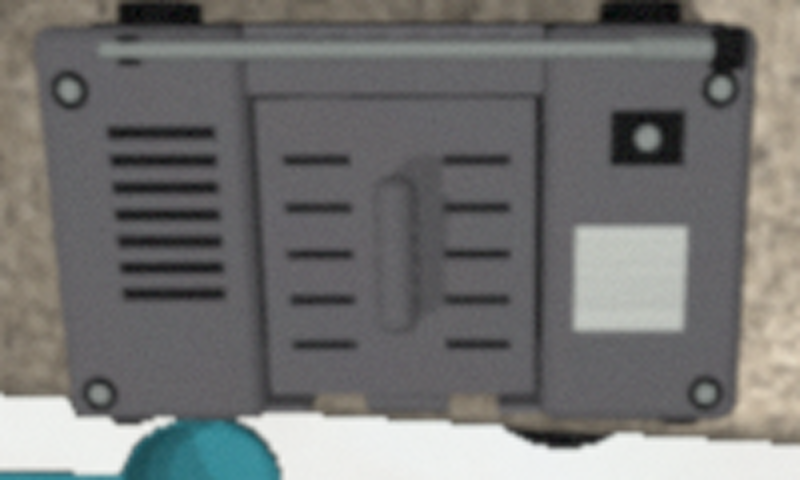

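The crop shows the ridge running from (396,178) to (396,330). The cover corners are near (254,97), (540,97), (268,395) and (535,395), and the notch is centred at (406,403) with the tab between columns 365 and 450.

```bash
python3 - <<'E'
from h import *
d=np.load("w1.npz");f=lambda c:np.array(c)/4+[194.6,79.6]
r=ray(d,f([[396,178],[396,330]]),.085);c=ray(d,f([[254,97],[540,97],[268,395],[535,395]]),.07)
n=ray(d,f([[318,403],[498,403],[406,403]]),.07);k=ray(d,f([[40,30],[752,30],[75,412],[735,412]]),.07)
s=ray(d,f([[69,90],[720,89],[99,393],[706,393]]),.07)
for x in(r,c,n,k,s):print(x.round(4).tolist(),"mean",x.mean(0).round(4))
for a,b in((c[0],c[1]),(c[2],c[3]),(k[0],k[1]),(k[2],k[3]),(s[0],s[1]),(s[2],s[3])):print(np.linalg.norm(a-b).round(4),np.degrees(np.arctan2(-(a-b)[0],(a-b)[1])).round(2))
E
```

```text
[[0.4899, 0.2382, 0.085], [0.4453, 0.2363, 0.085]] mean [0.4676 0.2373 0.085 ]
[[0.5092, 0.2822, 0.07], [0.5148, 0.1977, 0.07], [0.4188, 0.277, 0.07], [0.4245, 0.1924, 0.07]] mean [0.4668 0.2373 0.07  ]
[[0.4173, 0.2611, 0.07], [0.4211, 0.2039, 0.07], [0.4191, 0.2331, 0.07]] mean [0.4192 0.2327 0.07  ]
[[0.5238, 0.3447, 0.07], [0.5375, 0.1376, 0.07], [0.4092, 0.3385, 0.07], [0.4231, 0.1283, 0.07]] mean [0.4734 0.2373 0.07  ]
[[0.5076, 0.3368, 0.07], [0.5206, 0.1449, 0.07], [0.4159, 0.3306, 0.07], [0.4287, 0.1383, 0.07]] mean [0.4682 0.2377 0.07  ]
0.0847 3.78
0.0848 3.81
0.2076 3.77
0.2106 3.81
0.1924 3.86
0.1928 3.81
```

Call:
send_rows([
  [[-0.4375,0.19,0],0,0],
  [[-0.4375,0.19,0],0,0],
  [[0,0,-0.405],0,0],
  [[0,0,-0.405],0,0],
  [[0,0,-0.405],0,0],
  [[0,0,-0.405],0,0],
  [[0,0,-0.405],0,0],
  [[0,0,-0.405],0,0],
  [[0,0,-0.405],0,0],
  [[0,0,-0.2],0,0],
  [[0,0,-0.2],0,0],
  [[0,0,-0.2],0,0],
  [[0,0,-0.2],0,0],
  [[0,0,0],0,0],
  [[0,0,0],0,0],
  [[0,0,0],0,0],
])

```text
time: 3.75
ee_pos: [0.3704, 0.2313, 0.0362]
eef_rot: [-0.0, 1.0, 0.031, 0.0]
contact_force: [0.3, -0.4, -0.3]
finger_gap: -0.001
```

Call:
send_rows([
  [[0.05,0.0033,-0.02],0,0],
  [[0.05,0.0033,0],0,0],
  [[0.05,0.0033,0],0,0],
  [[0,0,0],0,0],
  [[0,0,0],0,0],
])

```text
time: 4.25
ee_pos: [0.3822, 0.2324, 0.034]
eef_rot: [-0.0, 1.0, 0.031, 0.0]
contact_force: [-0.3, 0.3, 0.3]
finger_gap: 0.001
```

```bash
python3 - <<'E'
from h import *
d=snapshot("wrist");np.savez("w2.npz",**d);cv2.imwrite("pics/w2.png",cv2.resize(d["pixels"][120:320,200:440,::-1],None,fx=3,fy=3,interpolation=cv2.INTER_CUBIC))
s=read_state();print(s["ee_pos"],s["contact_force"])
E
```

```text
[0.38186977 0.23227507 0.03390637] [-0.43106281 -0.73419412  0.15928287]
```

View pics/w2.png

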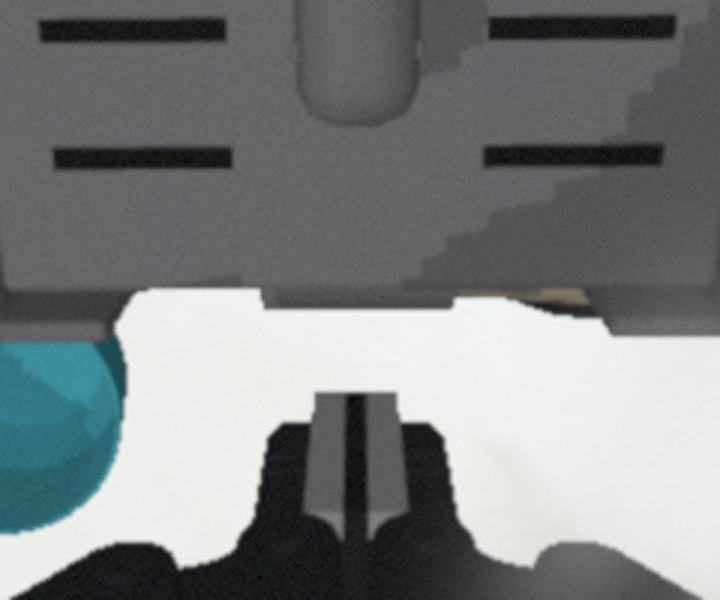

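The fingers are centred on the tab: tips at row 393 and tab at row 308 of the crop. Next I advance gently.

Call:
send_rows([
  [[0.025,0.0017,0],0,0],
  [[0.025,0.0017,0],0,0],
  [[0.025,0.0017,0],0,0],
  [[0.025,0.0017,0],0,0],
  [[0,0,0],0,0],
])

```text
time: 4.8
ee_pos: [0.3905, 0.233, 0.0339]
eef_rot: [-0.0, 1.0, 0.031, 0.0]
contact_force: [-0.9, -0.2, -0.3]
finger_gap: 0.001
```

Call:
send_rows([
  [[0.0125,0.0008,0],0,0],
  [[0.0125,0.0008,0],0,0],
  [[0,0,0],0,0],
])

```text
time: 5.1
ee_pos: [0.3921, 0.233, 0.0339]
eef_rot: [-0.0, 1.0, 0.031, 0.0]
contact_force: [0.3, -0.7, -0.1]
finger_gap: -0.001
```

Call:
send_rows([
  [[0.0125,0.0008,0],0,0],
  [[0,0,0],0,0],
  [[0,0,0],0,0],
])

```text
time: 5.4
ee_pos: [0.393, 0.2331, 0.0339]
eef_rot: [-0.0, 1.0, 0.031, -0.0]
contact_force: [-0.0, 0.2, -0.9]
finger_gap: -0.0
```

Call:
send_rows([
  [[0.0125,0.0008,0],0,0],
  [[0,0,0],0,0],
  [[0,0,0],0,0],
])

```text
time: 5.7
ee_pos: [0.394, 0.2331, 0.0339]
eef_rot: [-0.0, 1.0, 0.031, 0.0]
contact_force: [-0.6, 0.2, 0.4]
finger_gap: 0.005
```

Call:
send_rows([
  [[0.0125,0.0008,0],0,0],
  [[0,0,0],0,0],
])

```text
time: 5.9
ee_pos: [0.3952, 0.2333, 0.0339]
eef_rot: [-0.0, 1.0, 0.031, 0.0]
contact_force: [-0.1, 0.4, 0.0]
finger_gap: 0.002
```

Call:
send_rows([
  [[0.0125,0.0008,0],0,0],
  [[0,0,0],0,0],
])

```text
time: 6.1
ee_pos: [0.3962, 0.2333, 0.0339]
eef_rot: [-0.0, 1.0, 0.031, 0.0]
contact_force: [-0.2, -0.3, 0.3]
finger_gap: 0.004
```

Call:
send_rows([
  [[0.0125,0.0008,0],0,0],
  [[0,0,0],0,0],
])

```text
time: 6.3
ee_pos: [0.3972, 0.2334, 0.0339]
eef_rot: [-0.0, 1.0, 0.031, 0.0]
contact_force: [-1.0, 0.6, -0.7]
finger_gap: -0.0
```

Call:
send_rows([
  [[0.0125,0.0008,0],0,0],
  [[0,0,0],0,0],
  [[0,0,0],0,0],
])

```text
time: 6.6
ee_pos: [0.398, 0.2334, 0.0339]
eef_rot: [-0.0, 1.0, 0.031, 0.0]
contact_force: [0.5, 0.3, 0.2]
finger_gap: -0.002
```

Call:
send_rows([
  [[0.0125,0.0008,0],0,0],
  [[0,0,0],0,0],
  [[0,0,0],0,0],
])

```text
time: 6.9
ee_pos: [0.3989, 0.2334, 0.0339]
eef_rot: [0.0, 1.0, 0.031, -0.0]
contact_force: [-0.7, 0.1, 0.7]
finger_gap: 0.004
```

Call:
send_rows([
  [[0.0125,0.0008,0],0,0],
  [[0,0,0],0,0],
  [[0,0,0],0,0],
])

```text
time: 7.2
ee_pos: [0.3991, 0.2333, 0.0337]
eef_rot: [0.0, 1.0, 0.031, -0.001]
contact_force: [-3.0, 1.1, 1.0]
finger_gap: 0.004
```

Contact at TCP x ≈ 0.399, with the force building.

Call:
send_rows([
  [[0.0125,0.0008,0],0,0],
  [[0,0,0],0,0],
  [[0,0,0],0,0],
])

```text
time: 7.5
ee_pos: [0.3997, 0.2332, 0.0335]
eef_rot: [0.0, 1.0, 0.031, -0.001]
contact_force: [-4.2, 0.3, -1.0]
finger_gap: 0.001
```

Call:
send_rows([
  [[0.0125,0.0008,0],0,0],
  [[0,0,0],0,0],
  [[0,0,0],0,0],
])

```text
time: 7.8
ee_pos: [0.4002, 0.2331, 0.0334]
eef_rot: [0.0, 1.0, 0.031, -0.002]
contact_force: [-5.1, 1.1, -0.5]
finger_gap: -0.001
```

Call:
send_rows([
  [[0.0125,0.0008,0],0,0],
  [[0,0,0],0,0],
  [[0,0,0],0,0],
])

```text
time: 8.1
ee_pos: [0.4007, 0.2331, 0.0332]
eef_rot: [0.001, 1.0, 0.031, -0.002]
contact_force: [-6.6, 1.4, -2.0]
finger_gap: -0.006
```

Call:
send_rows([
  [[0.0125,0.0008,0],0,0],
  [[0,0,0],0,0],
  [[0,0,0],0,0],
])

```text
time: 8.4
ee_pos: [0.4017, 0.233, 0.0332]
eef_rot: [0.001, 1.0, 0.031, -0.002]
contact_force: [-6.9, 0.7, -1.8]
finger_gap: -0.002
```

Call:
send_rows([
  [[0.00625,0.0004,0],0,0],
  [[0,0,0],0,0],
  [[0,0,0],0,0],
])

```text
time: 8.7
ee_pos: [0.402, 0.233, 0.0331]
eef_rot: [0.001, 1.0, 0.031, -0.002]
contact_force: [-6.1, 0.8, -1.7]
finger_gap: 0.001
```

Call:
send_rows([
  [[0.00625,0.0004,0],0,0],
  [[0,0,0],0,0],
  [[0,0,0],0,0],
])

```text
time: 9.0
ee_pos: [0.4034, 0.2332, 0.0335]
eef_rot: [0.001, 1.0, 0.031, -0.001]
contact_force: [-5.9, -0.5, 2.4]
finger_gap: -0.004
```

The force on z flipped and the tip jumped, so it may have released. I'll check.

```bash
python3 - <<'E'
from h import *
d=snapshot("wrist");np.savez("w3.npz",**d);cv2.imwrite("pics/w3.png",cv2.resize(d["pixels"][20:320,140:500,::-1],None,fx=2,fy=2,interpolation=cv2.INTER_CUBIC))
s=read_state();print(s["ee_pos"],s["contact_force"])
E
```

```text
[0.40340202 0.23317408 0.03361248] [-5.00315759 -1.37944475  3.21447932]
```

View pics/w3.png

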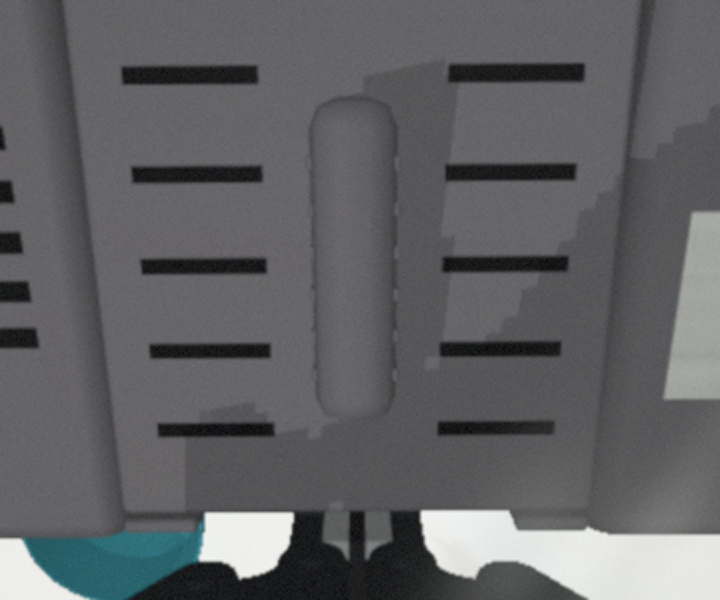

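```bash
python3 - <<'E'
from h import *
d=np.load("w3.npz")
for z in(.07,.075,.08,.085):
    p=ray(d,[[201,276],[436,276]],z);q=ray(d,np.array([[124,530],[590,530]])/2+[140,20],z);print(z,np.linalg.norm(p[0]-p[1]).round(4),p.mean(0).round(4),np.linalg.norm(q[0]-q[1]).round(4))
for n in("w2","w3"):
    e=np.load(n+".npz")
    cx=np.array([420.,0,0]);print(n,e["mtx"][0].round(1),e["T"][:3,3].round(4))
E
```

```text
0.07 0.0883 [0.4197 0.2346 0.07  ] 0.0884
0.075 0.0841 [0.4227 0.2348 0.075 ] 0.0842
0.08 0.08 [0.4257 0.235  0.08  ] 0.0801
0.085 0.0758 [0.4287 0.2352 0.085 ] 0.0759
w2 [322.8   0.  318.1] [0.4621 0.2379 0.1772]
w3 [322.8   0.  318.1] [0.4837 0.2389 0.1765]
```

```bash
python3 - <<'E'
from h import *
L=lambda p:np.linalg.norm(p[0]-p[1]).round(4)
w=[np.load(f"w{i}.npz") for i in(1,2,3)]
A=np.array([[294,345],[510,345]])/4+[194.6,79.6];B=np.array([[53,158],[663,156]])/3+[199.7,119.7];C=np.array([[158,430],[554,428]])/2+[139.75,19.75]
A2=np.array([[284,159],[510,159]])/4+[194.6,79.6];C2=np.array([[122,75],[584,73]])/2+[139.75,19.75]
B3=np.array([[40,30],[676,26]])/3+[199.7,119.7];C3=np.array([[150,351],[560,349]])/2+[139.75,19.75]
for n,d,p in(("front w1",w[0],A),("front w2",w[1],B),("front w3",w[2],C),("far w1",w[0],A2),("far w3",w[2],C2),("2nd w2",w[1],B3),("2nd w3",w[2],C3)):
    print(n,[(z,L(ray(d,p,z)),ray(d,p,z).mean(0)[:2].round(4).tolist()) for z in(.066,.07,.075,.08)])
E
```

```text
front w1 [(0.066, np.float64(0.0685), [0.4369, 0.2355]), (0.07, np.float64(0.0678), [0.4377, 0.2352]), (0.075, np.float64(0.067), [0.4388, 0.2349]), (0.08, np.float64(0.0661), [0.4398, 0.2346])]
front w2 [(0.066, np.float64(0.0714), [0.4371, 0.236]), (0.07, np.float64(0.0689), [0.438, 0.2361]), (0.075, np.float64(0.0657), [0.4392, 0.2362]), (0.08, np.float64(0.0624), [0.4403, 0.2362])]
front w3 [(0.066, np.float64(0.0737), [0.4349, 0.2358]), (0.07, np.float64(0.0711), [0.4367, 0.2359]), (0.075, np.float64(0.0677), [0.4389, 0.2361]), (0.08, np.float64(0.0644), [0.4411, 0.2362])]
far w1 [(0.066, np.float64(0.0685), [0.494, 0.2395]), (0.07, np.float64(0.0679), [0.4942, 0.2392]), (0.075, np.float64(0.067), [0.4946, 0.2389]), (0.08, np.float64(0.0662), [0.4949, 0.2385])]
far w3 [(0.066, np.float64(0.0724), [0.4953, 0.24]), (0.07, np.float64(0.0698), [0.4949, 0.24]), (0.075, np.float64(0.0665), [0.4944, 0.2399]), (0.08, np.float64(0.0632), [0.4939, 0.2399])]
2nd w2 [(0.066, np.float64(0.0715), [0.4519, 0.2369]), (0.07, np.float64(0.0689), [0.4523, 0.237]), (0.075, np.float64(0.0657), [0.4527, 0.237]), (0.08, np.float64(0.0625), [0.4532, 0.2371])]
2nd w3 [(0.066, np.float64(0.0733), [0.4502, 0.2369]), (0.07, np.float64(0.0706), [0.4515, 0.237]), (0.075, np.float64(0.0673), [0.453, 0.2371]), (0.08, np.float64(0.064), [0.4545, 0.2372])]
```

The slots on the cover have risen about 3 mm at the front and 1 mm at the back, so the cover is part way up, probably held by friction on my fingertips. I'll hold briefly and re-read.

Call:
send_rows([
  [[0,0,0],0,0],
  [[0,0,0],0,0],
  [[0,0,0],0,0],
])

```text
time: 9.35
ee_pos: [0.4034, 0.2331, 0.0337]
eef_rot: [0.001, 1.0, 0.031, -0.001]
contact_force: [-6.3, -0.3, 2.8]
finger_gap: -0.003
```

```bash
cat >>h.py <<'E'
def slots(name):
    "pairs of dark slots on the cover in the wrist view: row, outer width at z=.07"
    d=snapshot("wrist");np.savez(name+".npz",**d);im=d["pixels"]
    m=cv2.inRange(im,(0,0,0),(52,52,52));n,_,st,ce=cv2.connectedComponentsWithStats(m)
    s=[tuple(x[:4]) for x in st[1:] if x[2]>35 and 4<=x[3]<=16 and x[2]<120 and x[2]>5*x[3]]
    for a in s:
        for b in s:
            if a[0]<b[0] and abs(a[1]-b[1])<=4 and a[0]>170:
                p=ray(d,[[a[0],a[1]+a[3]/2],[b[0]+b[2]-1,b[1]+b[3]/2]],.07);print(a[1],(a[0],b[0]+b[2]),np.linalg.norm(p[0]-p[1]).round(4),p.mean(0).round(4))
    st=read_state();print(st["time"],st["ee_pos"].round(4),st["contact_force"].round(1))
E
python3 -c "
from h import *
slots('w4')"
```

```text
53 (np.int32(201), np.int32(432)) 0.0696 [0.4949 0.24   0.07  ]
103 (np.int32(206), np.int32(428)) 0.07 [0.4805 0.239  0.07  ]
150 (np.int32(211), np.int32(424)) 0.0702 [0.4659 0.238  0.07  ]
192 (np.int32(215), np.int32(420)) 0.0705 [0.4513 0.2371 0.07  ]
232 (np.int32(219), np.int32(417)) 0.0709 [0.4363 0.236  0.07  ]
9.4 [0.4034 0.2331 0.0337] [-6.   0.   2.3]
```

The cover is unchanged at about 3 mm up, and it pushes my fingers upward with 2–3 N. I'll let it rise by moving the fingers up with it.

Call:
send_rows([
  [[0,0,0.0125],0,0],
  [[0,0,0.0125],0,0],
  [[0,0,0.0125],0,0],
  [[0,0,0],0,0],
])

```text
time: 9.8
ee_pos: [0.403, 0.233, 0.0366]
eef_rot: [0.001, 1.0, 0.031, -0.002]
contact_force: [-6.8, 0.2, 1.9]
finger_gap: 0.003
```

```bash
python3 -c "
from h import *
slots('w5')"
```

```text
52 (np.int32(204), np.int32(429)) 0.0696 [0.495 0.24  0.07 ]
101 (np.int32(208), np.int32(426)) 0.0704 [0.4807 0.239  0.07  ]
147 (np.int32(212), np.int32(423)) 0.0712 [0.4659 0.2379 0.07  ]
190 (np.int32(216), np.int32(420)) 0.0718 [0.4509 0.2368 0.07  ]
229 (np.int32(219), np.int32(416)) 0.0722 [0.4358 0.2361 0.07  ]
9.85 [0.4029 0.2331 0.0366] [-6.3  0.4  0.5]
```

Confirmed: the cover follows the fingers up and the tilt doubled. I'll keep rising, then withdraw.

Call:
send_rows([
  [[0,0,0.0125],0,0],
  [[0,0,0.0125],0,0],
  [[0,0,0.0125],0,0],
  [[0,0,0.0125],0,0],
  [[0,0,0],0,0],
])

```text
time: 10.35
ee_pos: [0.4022, 0.2329, 0.0403]
eef_rot: [0.001, 1.0, 0.031, -0.002]
contact_force: [-7.7, -0.0, -0.6]
finger_gap: 0.0
```

```bash
python3 -c "
from h import *
slots('w6')"
```

```text
51 (np.int32(206), np.int32(426)) 0.0701 [0.4952 0.2401 0.07  ]
98 (np.int32(210), np.int32(423)) 0.0709 [0.4808 0.2391 0.07  ]
143 (np.int32(213), np.int32(421)) 0.0722 [0.4659 0.238  0.07  ]
186 (np.int32(217), np.int32(418)) 0.0728 [0.4506 0.2369 0.07  ]
225 (np.int32(220), np.int32(415)) 0.0736 [0.4351 0.236  0.07  ]
10.4 [0.4022 0.233  0.0403] [-6.8  0.2 -0.7]
```

Call:
send_rows([
  [[-0.025,-0.0017,0],0,0],
  [[-0.025,-0.0017,0],0,0],
  [[-0.05,-0.0033,0],0,0],
  [[-0.1,-0.0066,0],0,0],
  [[-0.1,-0.0066,0],0,0],
  [[0,0,0],0,0],
])

```text
time: 11.0
ee_pos: [0.3802, 0.2321, 0.0411]
eef_rot: [0.0, 1.0, 0.031, 0.0]
contact_force: [0.1, 0.0, 0.0]
finger_gap: -0.001
```

```bash
python3 -c "
from h import *
slots('w7')"
```

```text
20 (np.int32(205), np.int32(431)) 0.0709 [0.4819 0.2392 0.07  ]
70 (np.int32(209), np.int32(428)) 0.0718 [0.4674 0.2381 0.07  ]
117 (np.int32(212), np.int32(425)) 0.0729 [0.4524 0.2372 0.07  ]
161 (np.int32(215), np.int32(423)) 0.0742 [0.4371 0.2361 0.07  ]
11.05 [0.3809 0.2324 0.0411] [0.2 0.1 0.1]
```

The cover has sprung up with a tilt of about 0.11 rad. Next I go over the ridge with the fingers opened to 35 mm.

Call:
send_rows([
  [[0,0,0.46],0,0],
  [[0,0,0.46],0,0],
  [[0,0,0.46],0,35],
  [[0.4,0.022,0],0,35],
  [[0.4,0.022,0],0,35],
  [[0.294,0.022,0],0,35],
  [[0,0,0],0,35],
  [[0,0,0],0,35],
  [[0,0,0],0,35],
  [[0,0,0],0,35],
])

```text
time: 12.05
ee_pos: [0.4671, 0.2373, 0.1511]
eef_rot: [0.0, 1.0, 0.031, -0.001]
contact_force: [-0.7, -0.6, -0.0]
finger_gap: 0.415
```

```bash
python3 - <<'E'
from h import *
d=snapshot("wrist");np.savez("w8.npz",**d);cv2.imwrite("pics/w8.png",d["pixels"][:,:,::-1])
s=read_state();print(s["ee_pos"],s["contact_force"],s["finger_gap"]*85,s["time"])
E
```

```text
[0.46729154 0.23738338 0.15121678] [-0.32610629  0.21461918 -0.55741497] 34.90633942205396 12.1
```

View pics/w8.png

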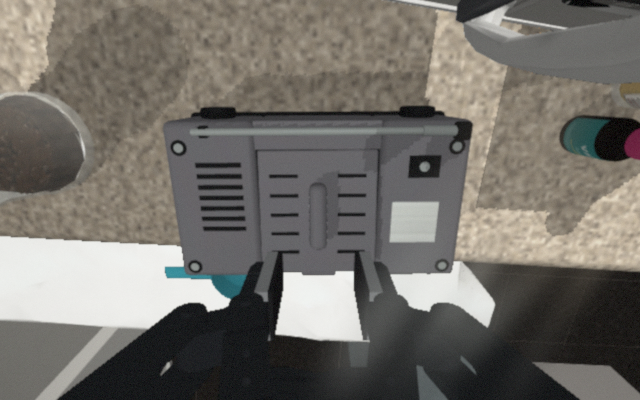

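The cover is raised at its front. The ridge runs from (318,184) to (318,249), centred between the fingers.

```bash
python3 - <<'E'
from h import *
d=np.load("w8.npz");print(ray(d,[[318,184]],.0875),ray(d,[[318,249]],.0925))
E
```

```text
[[0.49238002 0.23944252 0.0875    ]] [[0.44745648 0.23665414 0.0925    ]]
```

Call:
send_rows([
  [[0.012,0,-0.3],0,35],
  [[0,0,-0.3],0,35],
  [[0,0,-0.2],0,35],
  [[0,0,-0.1],0,35],
  [[0,0,0],0,35],
  [[0,0,0],0,35],
])

```text
time: 12.7
ee_pos: [0.4696, 0.2377, 0.0798]
eef_rot: [-0.0, 1.0, 0.031, 0.0]
contact_force: [-0.1, 0.8, 1.0]
finger_gap: 0.411
```

Call:
send_rows([
  [[0,0.003,-0.015],0,20],
  [[0,0,0],0,20],
  [[0,0,0],0,8],
  [[0,0,0],0,8],
  [[0,0,0],0,8],
  [[0,0,0],0,8],
], newtons=40)

```text
time: 13.3
ee_pos: [0.4699, 0.2379, 0.0785]
eef_rot: [-0.0, 1.0, 0.031, 0.0]
contact_force: [-0.5, -0.4, 2.4]
finger_gap: 0.128
```

It is gripped at about 11–12 mm. I'll draw it back along the cover's axis.

Call:
send_rows([
  [[-0.019,-0.0012,0.002],0,6],
  [[-0.019,-0.0012,0.002],0,6],
  [[-0.019,-0.0012,0.002],0,6],
  [[-0.019,-0.0012,0.002],0,6],
  [[0,0,0],0,6],
])

```text
time: 13.8
ee_pos: [0.4653, 0.2378, 0.0792]
eef_rot: [-0.0, 1.0, 0.031, 0.002]
contact_force: [5.8, 0.8, 1.4]
finger_gap: 0.125
```

Call:
send_rows([
  [[-0.019,-0.0012,0.002],0,6],
  [[-0.019,-0.0012,0.002],0,6],
  [[-0.019,-0.0012,0.002],0,6],
  [[-0.019,-0.0012,0.002],0,6],
  [[0,0,0],0,6],
])

```text
time: 14.3
ee_pos: [0.4612, 0.2377, 0.0802]
eef_rot: [-0.001, 1.0, 0.031, 0.004]
contact_force: [8.6, -1.0, -2.4]
finger_gap: 0.123
```

Call:
send_rows([
  [[-0.019,-0.0012,0.002],0,6],
  [[-0.019,-0.0012,0.002],0,6],
  [[0,0,0],0,6],
  [[0,0,0],0,6],
])

```text
time: 14.7
ee_pos: [0.4588, 0.2377, 0.0807]
eef_rot: [-0.001, 1.0, 0.031, 0.004]
contact_force: [9.9, -0.3, -1.4]
finger_gap: 0.126
```

```bash
python3 - <<'E'
from h import *
d=snapshot("wrist");np.savez("w9.npz",**d);cv2.imwrite("pics/w9.png",cv2.resize(d["pixels"][0:330,120:520,::-1],None,fx=1.8,fy=1.8))
s=read_state();print(s["ee_pos"],s["contact_force"],s["moment"],s["time"])
E
```

```text
[0.45879483 0.23766929 0.08069328] [ 9.59842506 -1.18062041 -0.48560107] [-0.08837871 -1.79082915  0.04655648] 14.75
```

View pics/w9.png

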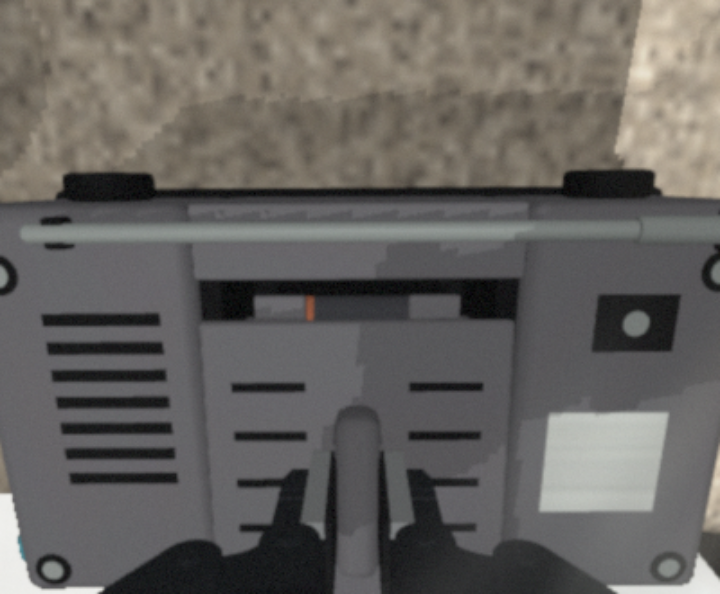

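The gap at the far end is about 10 mm (rows 280–318), and both grey tongues are visible clear of the shell at (280,306) and (434,306). Lifting gently.

Call:
send_rows([
  [[0.01,0,0.02],0,6],
  [[0.01,0,0.02],0,6],
  [[0,0,0.02],0,6],
  [[0,0,0.02],0,6],
  [[0,0,0],0,6],
])

```text
time: 15.25
ee_pos: [0.459, 0.2375, 0.0866]
eef_rot: [-0.001, 1.0, 0.031, 0.003]
contact_force: [7.2, -0.0, -1.8]
finger_gap: 0.124
```

Call:
send_rows([
  [[0,0,0.025],0,6],
  [[0,0,0.025],0,6],
  [[0,0,0.025],0,6],
  [[0,0,0.025],0,6],
  [[0,0,0],0,6],
])

```text
time: 15.75
ee_pos: [0.459, 0.2375, 0.0947]
eef_rot: [-0.001, 1.0, 0.031, 0.003]
contact_force: [7.1, -0.0, -1.9]
finger_gap: 0.126
```

Call:
send_rows([
  [[0.015,0.001,0.05],0,6],
  [[0.015,0.001,0.05],0,6],
  [[0,0,0.05],0,6],
  [[0,0,0.05],0,6],
  [[0,0,0.05],0,6],
  [[0,0,0],0,6],
])

```text
time: 16.35
ee_pos: [0.4578, 0.2369, 0.1144]
eef_rot: [-0.0, 1.0, 0.031, -0.0]
contact_force: [1.1, 0.1, -1.2]
finger_gap: 0.126
```

Call:
send_rows([
  [[0,0,0.2],0,6],
  [[0,0,0.3],0,6],
  [[0,0,0.3],0,6],
  [[0,0,0.2],0,6],
  [[0,0,0],0,6],
  [[0,0,0],0,6],
])

```text
time: 16.95
ee_pos: [0.4578, 0.2368, 0.1938]
eef_rot: [0.0, 1.0, 0.031, -0.0]
contact_force: [-0.2, 0.0, -1.1]
finger_gap: 0.13
```

```bash
python3 - <<'E'
from h import *
a=snapshot("wrist")["pixels"][:,:,::-1];b=snapshot("side")["pixels"][130:280,200:400,::-1]
cv2.imwrite("pics/w10.png",np.hstack([cv2.resize(a,(420,262)),cv2.resize(b,(350,262))]))
s=read_state();print(s["ee_pos"],s["contact_force"],s["moment"],s["time"])
E
```

```text
[0.45714341 0.2365228  0.19281609] [-0.17990019 -0.86630082 -1.1703806 ] [-0.00836119  0.01765795  0.04035359] 17.05
```

View pics/w10.png

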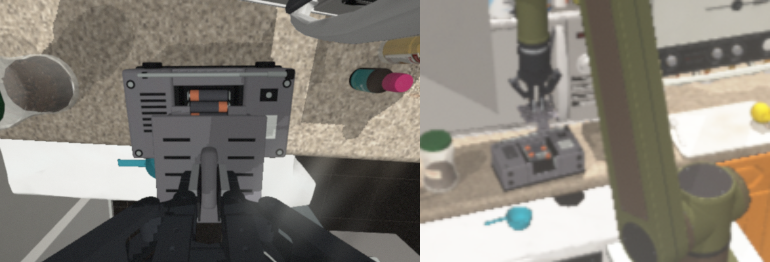

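The cover is held clear of the radio, and the batteries are visible in the bay. Carrying it to the board.

Call:
send_rows([
  [[0.01,-0.15,0],0,6],
  [[0.02,-0.3,0],0,6],
  [[0.023,-0.36,0],0,6],
  [[0.023,-0.36,0],0,6],
  [[0.023,-0.36,0],0,6],
  [[0.023,-0.36,0],0,6],
  [[0.023,-0.36,0],0,6],
  [[0.023,-0.36,0],0,6],
  [[0.023,-0.36,0],0,6],
  [[0.023,-0.36,0],0,6],
  [[0.023,-0.36,0],0,6],
  [[0.023,-0.36,0],0,6],
  [[0.023,-0.36,0],0,6],
  [[0.023,-0.36,0],0,6],
  [[0.023,-0.36,0],0,6],
  [[0.023,-0.36,0],0,6],
  [[0.023,-0.36,0],0,6],
  [[0.023,-0.36,0],0,6],
  [[0.023,-0.3,0],0,6],
  [[0.01,-0.15,0],0,6],
])

```text
time: 19.05
ee_pos: [0.4918, -0.2983, 0.193]
eef_rot: [-0.0, 1.0, 0.03, -0.001]
contact_force: [0.3, -0.1, -0.7]
finger_gap: 0.126
```

Call:
send_rows([
  [[0,0.02,-0.2],0,6],
  [[0,0,-0.3],0,6],
  [[0,0,-0.3],0,6],
  [[0,0,-0.3],0,6],
  [[0,0,-0.2],0,6],
  [[0,0,-0.1],0,6],
  [[0,0,0],0,6],
  [[0,0,0],0,6],
])

```text
time: 19.85
ee_pos: [0.4929, -0.2943, 0.0825]
eef_rot: [0.0, 1.0, 0.031, 0.0]
contact_force: [0.2, 0.5, -1.0]
finger_gap: 0.124
```

```bash
python3 - <<'E'
from h import *
a=snapshot("wrist")["pixels"][:,:,::-1];b=snapshot("scene")["pixels"][200:320,280:420,::-1]
cv2.imwrite("pics/w11.png",np.hstack([cv2.resize(a,(448,280)),cv2.resize(b,(327,280))]))
s=read_state();print(s["ee_pos"],s["contact_force"],s["moment"],s["time"])
E
```

```text
[ 0.49344584 -0.2946934   0.08312053] [-0.23122391 -0.55524181 -0.92711247] [-0.04934512 -0.0691558  -0.03103112] 19.95
```

View pics/w11.png

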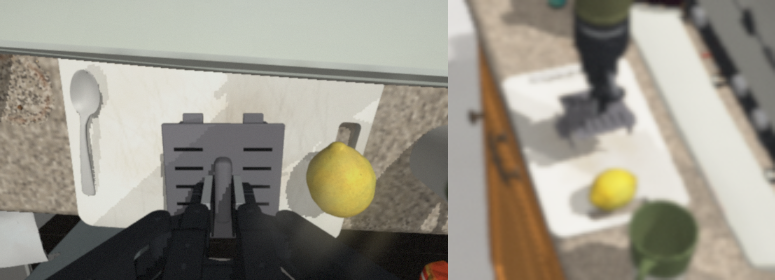

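The cover sits over the board between the spoon at (88,130) and the lemon at (340,180), a bit near the lemon. I'll shift +15 mm in y and lower.

Call:
send_rows([
  [[0,0.095,0],0,6],
  [[0,0.095,0],0,6],
  [[0,0,-0.1],0,6],
  [[0,0,-0.1],0,6],
  [[0,0,-0.075],0,6],
  [[0,0,-0.05],0,6],
  [[0,0,0],0,6],
  [[0,0,0],0,6],
])

```text
time: 20.75
ee_pos: [0.4927, -0.2792, 0.0558]
eef_rot: [-0.0, 1.0, 0.031, -0.0]
contact_force: [-0.4, -0.0, -1.3]
finger_gap: 0.128
```

Call:
send_rows([
  [[0,0,-0.02],0,6],
  [[0,0,-0.02],0,6],
  [[0,0,-0.02],0,6],
  [[0,0,0],0,6],
])

```text
time: 21.15
ee_pos: [0.4926, -0.279, 0.0511]
eef_rot: [-0.0, 1.0, 0.031, -0.0]
contact_force: [1.1, -0.5, -1.4]
finger_gap: 0.126
```

Call:
send_rows([
  [[0,0,-0.02],0,6],
  [[0,0,-0.02],0,6],
  [[0,0,0],0,6],
])

```text
time: 21.45
ee_pos: [0.4926, -0.2789, 0.0479]
eef_rot: [-0.0, 1.0, 0.031, -0.0]
contact_force: [-0.6, -0.3, -1.9]
finger_gap: 0.128
```

Call:
send_rows([
  [[0,0,-0.0125],0,6],
  [[0,0,-0.0125],0,6],
  [[0,0,0],0,6],
])

```text
time: 21.75
ee_pos: [0.4927, -0.279, 0.046]
eef_rot: [-0.0, 1.0, 0.031, -0.0]
contact_force: [0.0, -0.7, -1.5]
finger_gap: 0.125
```

Call:
send_rows([
  [[0,0,-0.0125],0,6],
  [[0,0,-0.0125],0,6],
  [[0,0,0],0,6],
])

```text
time: 22.05
ee_pos: [0.4926, -0.2792, 0.0449]
eef_rot: [0.0, 1.0, 0.031, 0.0]
contact_force: [-2.5, -0.5, 6.4]
finger_gap: 0.125
```

Call:
send_rows([
  [[0,0,-0.0125],0,6],
  [[0,0,0],0,6],
])

```text
time: 22.25
ee_pos: [0.4923, -0.2792, 0.0445]
eef_rot: [0.0, 1.0, 0.031, -0.0]
contact_force: [-3.9, 1.0, 11.9]
finger_gap: 0.131
```

It touches down at TCP z ≈ 0.045. I'll relax, open slowly and retreat.

Call:
send_rows([
  [[0,0,0.012],0,6],
  [[0,0,0],0,14],
  [[0,0,0],0,18],
  [[0,0,0],0,24],
  [[0,0,0],0,30],
  [[0,0,0],0,30],
  [[0,0,0.1],0,30],
  [[0,0,0.2],0,30],
  [[0,0,0.4],0,30],
  [[0,0,0.4],0,30],
  [[0,0,0.4],0,30],
  [[0,0,0],0,30],
  [[0,0,0],0,30],
], newtons=20)

```text
time: 23.55
ee_pos: [0.4932, -0.2793, 0.1654]
eef_rot: [0.001, 1.0, 0.031, 0.001]
contact_force: [-0.5, 0.1, -0.9]
finger_gap: 0.349
```

```bash
python3 - <<'E'
from h import *
a=snapshot("wrist")["pixels"][:,:,::-1];b=snapshot("scene")["pixels"][200:320,280:420,::-1]
cv2.imwrite("pics/w12.png",np.hstack([cv2.resize(a,(448,280)),cv2.resize(b,(327,280),interpolation=cv2.INTER_CUBIC)]))
s=read_state();print(s["ee_pos"],s["contact_force"],s["time"])
E
```

```text
[ 0.4919234  -0.27849281  0.16331432] [0.94489187 0.0073409  0.00142684] 23.65
```

View pics/w12.png

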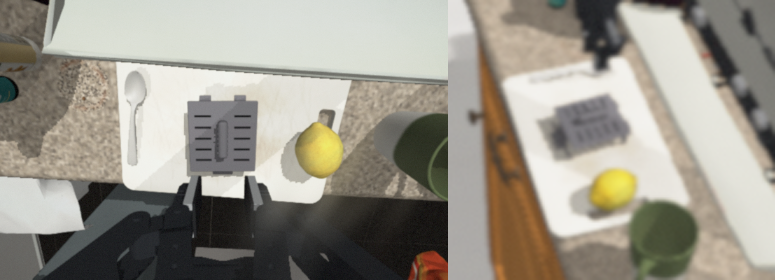

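The cover lies flat on the board, ridge up, at (222,137) in the wrist view. It is clear of the lemon and spoon, and the gripper is free of it, so I'm handing in.

```bash
python3 -c "
from plant import *
print(job_done())"
```

```text
the job is handed in; nothing more can be done
None
```

The battery cover is off the radio and lying on the chopping board, ridge up. I handed the job in at about 24 s of the 67 s limit; the hand-in gives no verdict.

- **Tab:** I felt for the bead with shut fingers and met it at TCP x ≈ 0.399. The catch let go after about 4 mm, with readings of no more than about 8 N. The cover first rose only about 3 mm because my fingertips held it by friction. I moved the fingers up with it and withdrew, and it then stood at about 0.11 rad of tilt.
- **Cover:** I pinched the ridge and drew it back about 11 mm, with up to 10 N resisting. The picture showed both tongues clear of the shell. I then lifted it away, carried it over and lowered it until it touched the board. The reading peaked at about 12 N before I eased off and opened the fingers.
- **Last checks:** The final pictures show the cover resting near the middle of the board, between the teaspoon and the lemon. Neither appears to have moved, and the gripper is about 12 cm above it and touching nothing.
- **Not measured:** I judged the cover's levelness by eye only. I did not check whether the other items on the worktop had moved.

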